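# Stack the polishing collars hub to hub and flange to flange

## Robot

A 7-joint arm with a two-finger parallel gripper is mounted at the origin on the work surface. World frame = base frame: x ahead of the robot, y to its left, z up, the work surface at z = 0. Lengths are in m, angles in rad, forces in N, time in s.
With the tool pointing down it reaches from about 0.4 to 0.85 m from the base axis. Payload 4.5 kg.
Tool frame: the origin (TCP) lies at the centre of the arm's flange, where the gripper is bolted on; the fingertips stand nose_length ahead of it and the grasp point (between the pads) lies 147 mm ahead of it (nose_length is the distance from the TCP to the fingertips, in m); z points along the fingers, y is the line along which they close (so a half turn about z gives the same grasp; the last joint's range is limited). The gripper opens to 88 mm and grips with 3 to 60 N. Pads are 18 mm wide; open, the fingers measure 123 mm over their backs; the gripper's body (75 mm by 187 mm) begins 45 mm behind the grasp point.
Start: joints at [1.171, 0.689, -0.195, 1.565, 0.157, 0.902, -0.215], TCP at [0.263, -0.567, 0.405] pointing down, gripper open.
Joint ranges: [-3.01, 3.01], [-0.46, 2.08], [-1.47, 1.51], [0.13, 2.56], [-1, 4.14], [0.04, 2.09], [-2.66, 2.66]. Speed limits (rad/s): [2.57, 2.57, 3.14, 3.14, 3.14, 3.14, 3.14].

## Interface

Orientations are given as a unit quaternion [x, y, z, w].
In Python, from plant import * gives the robot as it stands.
- The arm moves only by the tool play_rows, never from a script. Its argument "rows" is a list that holds one entry, the list of rows, each a list of 6 numbers: the shift along the tool's x, y, z normalised to -1 to 1, where 1 is 0.5 m, then the turn, a rotation vector about the tool's x, y, z normalised to -1 to 1, where 1 is 0.5 rad. A call has 1 to 20 rows; each row is the pose to reach, as a shift and turn from the pose commanded when the call began, along the tool's axes at that moment; what a row does not reach only later rows make up. A row lasts 1/12 s, in which the tool goes at most 41.7 mm and 7.16 degrees, less where a joint would pass 70% of its speed; a pose out of reach is approached as far as the arm can. A call with a number of a shift or a turn outside -1 to 1 is refused whole. A call with a gripper value outside its range is refused whole. "claw" is the closure, from 0 (fully open) to 1 (shut), set as the call begins (left out, the last holds). The fingers move at their own pace and stop on an object; "squeeze" is the grip in N (left out, the last holds). Time passes only in rows, so rows that repeat a pose let the fingers close. It gives the time, the measured TCP pose, the force, the opening and the grip force at its end, in the units of the state.
- get_state(): the state, without advancing time (a new reading comes with each control period).
- snapshot(name): name is "scene" or "side" or "wrist"; returns a dict with "pixels" (420x560x3 uint8, blue, green, red), "camera_matrix" (3x3 intrinsics, pixels), "world_to_cam" (4x4, takes a point from world to camera coordinates); the wrist camera has in their place "mount" (4x4, takes a point from camera to tool coordinates, whose origin is the TCP and whose axes are the flange's). Camera axes: x right, y down, z forward; pixel columns grow to the right and rows downward; lengths in m; the calibration is good to about 2 mm. The wrist camera is an equidistant fisheye: a pixel r from the principal point sees the ray r / f radians off the axis. A picture is of the moment at which its call begins: read the wrist's pose just before it. There is no depth.
- finish_job(): hands the job in; it is judged then, once.
The state is a dict: "clock": time; "q": joint angles; "qd": joint speeds; "joint_torque": joint torques, N m; "tool_pos": TCP position; "eef_rot": TCP orientation; "contact_force": force on the tool from outside, world axes, zero at the start; "moment": the same for the moment, N m; "opening": opening from 0.0 (shut) to 1.0 (fully open); "finger_force": force on a finger pad.
Only numpy, scipy, OpenCV 4.12 (cv2) and the standard library are available. Lean on these libraries where they do the work, as an engineer would, in place of code of your own. Each camera call takes 0.05 s, during which the arm holds its last target. There are 200 camera calls.

## Task

Three equal flanged steel collars for the polishing spindle go into one straight, tight stack, alternately hub up and hub down, built on the collar that already stands hub up on the wooden board. Set the same-sized collar that lies hub down centred on it, hub to hub, then the same-sized collar that lies hub up centred on top, flange flat on flange; nothing needs turning over. Leave the bottom collar where it stands on its board and do not disturb the larger collar.

Things in the scene. Friction and masses are not known exactly. Their poses are not given: they have to be found in the camera images.
- base_collar: Hat-shaped steel collar, the bottom of the stack. Like its two equals: round flange 64 mm across and 8 mm thick, round hub 36 mm across standing 30 mm out of it, 38 mm high in all, about 0.3 kg, loose. It stands hub up in the middle of a fixed wooden board 130 x 130 x 18 mm. Origin: centre of its underside (the flange face, on the board); z up; its hub's flat end is at z = +38 mm.
- hubdown_collar: The same collar (flange 64 x 8 mm, hub 36 x 30 mm), lying hub down on the bench: it stands on the hub's end, the flange is on top with a recess 24 mm across in the middle. Origin: centre of its underside (the end of the hub); z up; the flange lies from z = +30 to +38 mm.
- hubup_collar: The same collar (flange 64 x 8 mm, hub 36 x 30 mm), lying hub up on the bench. Origin: centre of its underside (the flange face); z up; the flange lies from z = 0 to 8 mm, the hub from 8 to 38 mm.
- big_collar: A larger collar of the same steel that is not part of the stack: flange 90 mm across, 10 mm thick, hub 54 mm across, 34 mm long, 44 mm high in all, lying hub down on the bench. Origin: centre of its underside (the end of the hub); z up. To be left alone.
Mind the look-alikes: they are no part of the job. Leave any black or orange look-alike of the hubup_collar alone.

How it is judged:
By the outcome, as a careful person would: the job done as asked, in the order asked, and still so for the second after the job is handed in, with the robot touching nothing.
It also fails if it takes over 64 s, if anything falls off the work surface, if the arm or the gripper's body presses on something with over 40 N, if the wrist force passes 120 N, or if a joint passes its speed limit or range.

## Working session

There is one attempt and no reset: what is moved stays moved. The work goes in short steps, Python scripts to look and compute and a tool call to move; the robot and the scene stay as the last step left them, time stands still between calls to the robot, and variables do not carry over. Pictures are saved under pics/ and viewed, at most 10 in all, crops included, and the job is handed in when it is done.

Besides the shell and the picture viewer there is one more tool, called after "Request:" as name([rows], argument=value, ...), one row to a line, values as JSON. play_rows: Moves the arm, as the interface text tells. Its arguments: {"type":"object","properties":{"rows":{"type":"array"},"claw":{"type":"number"},"squeeze":{"type":"number"}},"required":["rows"]}

```bash
ls; mkdir -p pics
cat > h.py <<'E'
from plant import *
import numpy as np, cv2
from scipy.spatial.transform import Rotation as R
E
python3 - <<'E'
from h import *
s=get_state();print({k:np.round(v,3) for k,v in s.items()})
for n in("scene","side"):
    d=snapshot(n);cv2.imwrite(f"pics/{n}0.png",d["pixels"]);np.savez(f"{n}0.npz",**d);print(np.round(d["camera_matrix"],1),np.round(d["world_to_cam"],3))
d=snapshot("wrist");print({k:np.round(v,4) for k,v in d.items() if k!="pixels"});cv2.imwrite("pics/w0.png",d["pixels"])
try: print(nose_length)
except Exception as e: print(e)
E
```

```text
pics
{'clock': np.float64(0.0), 'q': array([ 1.171,  0.69 , -0.195,  1.566,  0.157,  0.902, -0.215]), 'qd': array([-0.001,  0.001,  0.   , -0.   ,  0.001,  0.001, -0.   ]), 'joint_torque': array([-0.0000e+00, -5.2756e+01, -1.2670e+00, -1.5343e+01, -5.3000e-02,
        7.0000e-03,  0.0000e+00]), 'tool_pos': array([ 0.263, -0.567,  0.404]), 'eef_rot': array([ 0.977,  0.215, -0.   , -0.001]), 'contact_force': array([-0.311,  0.194,  0.333]), 'moment': array([ 0.033, -0.011,  0.006]), 'finger_force': np.float64(0.0), 'opening': np.float64(0.999)}
[[418.    0.  278.4]
 [  0.  418.  208. ]
 [  0.    0.    1. ]] [[-0.773  0.634  0.022  0.356]
 [ 0.36   0.467 -0.808 -0.164]
 [-0.522 -0.616 -0.589  1.176]
 [ 0.     0.     0.     1.   ]]
[[402.8   0.  280.8]
 [  0.  402.8 207. ]
 [  0.    0.    1. ]] [[-0.993 -0.115  0.015  0.517]
 [-0.094  0.723 -0.684  0.054]
 [ 0.068 -0.681 -0.729  0.808]
 [ 0.     0.     0.     1.   ]]
{'camera_matrix': array([[325.1923,   0.    , 278.8952],
       [  0.    , 325.1923, 209.061 ],
       [  0.    ,   0.    ,   1.    ]]), 'mount': array([[-6.000e-04, -9.668e-01, -2.556e-01,  6.600e-02],
       [ 1.000e+00, -3.000e-04, -1.000e-03, -3.000e-04],
       [ 9.000e-04, -2.556e-01,  9.668e-01,  1.990e-02],
       [ 0.000e+00,  0.000e+00,  0.000e+00,  1.000e+00]])}
0.166
```

View pics/scene0.png

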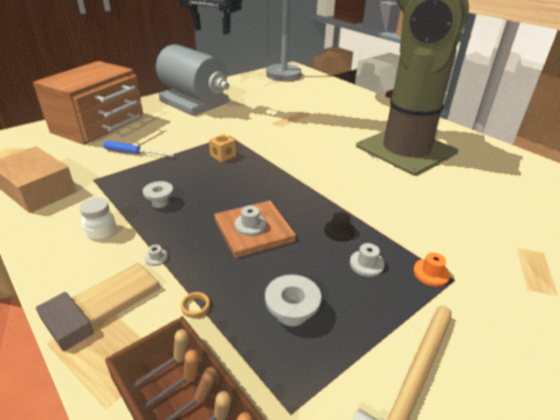

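View pics/side0.png

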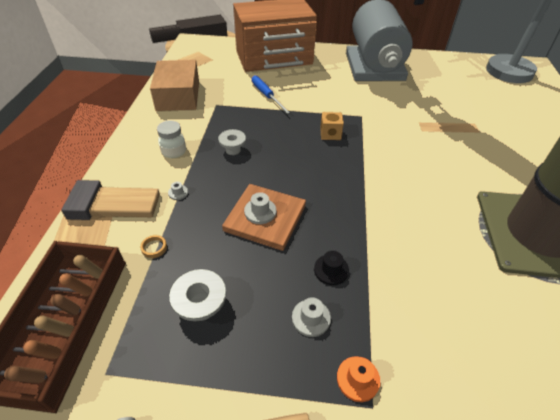

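The scene (first pixel in scene view, second in side view):
- **hubdown_collar:** (158,190) and (232,138).
- **base_collar:** on the board at (250,215) and (261,205).
- **hubup_collar, grey:** (369,257) and (312,315).
- **Look-alikes:** black (341,222), orange (434,268), small grey mini-collar (155,254), and the big collar (293,297) and (198,293).

Next I cast rays from both views.

```bash
cat >> h.py <<'E'
def cast(d,uv,z):
    K,T=d["camera_matrix"],d["world_to_cam"]
    r=T[:3,:3].T@np.linalg.solve(K,[uv[0],uv[1],1]);c=-T[:3,:3].T@T[:3,3]
    return c+r*(z-c[2])/r[2]
def wcast(d,s,uv,z):
    K,M=d["camera_matrix"],d["mount"];a=np.array([(uv[0]-K[0,2]),(uv[1]-K[1,2])])/K[0,0];t=np.linalg.norm(a)
    v=np.r_[a/max(t,1e-9)*np.sin(t),np.cos(t)];Rw=R.from_quat(s["eef_rot"]).as_matrix()
    c=Rw@M[:3,3]+s["tool_pos"];r=Rw@M[:3,:3]@v
    return c+r*(z-c[2])/r[2]
E
python3 - <<'E'
from h import *
a=dict(np.load("scene0.npz"));b=dict(np.load("side0.npz"))
for n,p,q,z in(("hubdown flange top",(158,188),(232,136),.038),("base hub top",(250,211),(260,200),.056),("hubup hub top",(369,249),(312,305),.038),("big top",(293,294),(198,291),.044),("black",(342,215),(333,260),.038)):
    print(n,cast(a,p,z).round(3),cast(b,q,z).round(3))
A=cv2.resize(a["pixels"][230:290,320:460],None,fx=4,fy=4,interpolation=2)
B=cv2.resize(b["pixels"][110:230,180:320],None,fx=4,fy=4,interpolation=2)
cv2.imwrite("pics/c1.png",np.vstack([A,cv2.resize(B,(560,340))]))
print(R.from_quat(get_state()["eef_rot"]).as_matrix().round(3))
E
```

```text
hubdown flange top [ 0.655 -0.184  0.038] [ 0.658 -0.185  0.038]
base hub top [0.559 0.029 0.056] [0.558 0.032 0.056]
hubup hub top [0.44  0.24  0.038] [0.443 0.237 0.038]
big top [0.628 0.24  0.044] [0.629 0.238 0.044]
black [0.404 0.136 0.038] [0.412 0.144 0.038]
[[ 0.907  0.42  -0.001]
 [ 0.42  -0.907  0.001]
 [-0.    -0.001 -1.   ]]
```

View pics/c1.png

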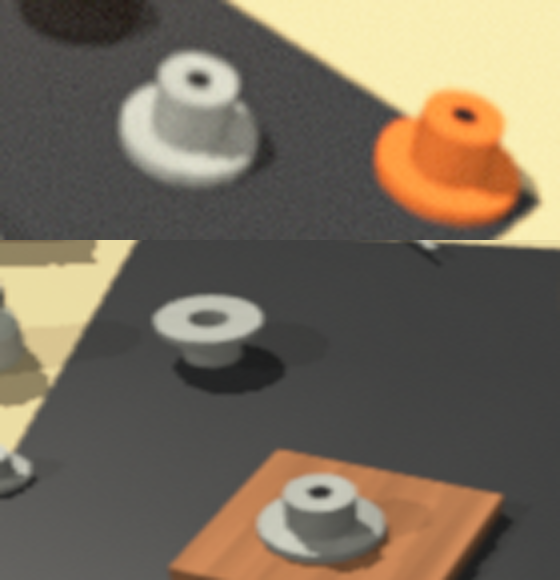

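The crop shows that the grey hub-up collar at (369,257) is distinct from the black and orange ones. It also confirms the hub-down collar and the base collar on its board. Moving above the hub-down collar.

Request:
play_rows([
  [[0.98, -0.365, 0, 0, 0, 0], [0.98, -0.365, 0, 0, 0, 0], [0.98, -0.365, 0, 0, 0, 0], [0.98, -0.365, 0, 0, 0, 0], [0.98, -0.365, 0, 0, 0, 0], [0.98, -0.365, 0, 0, 0, 0], [0.98, -0.365, 0, 0, 0, 0], [0.98, -0.365, 0, 0, 0, 0], [0.98, -0.365, 0, 0, 0, 0], [0.98, -0.365, 0, 0, 0, 0], [0.98, -0.365, 0.2, 0, 0, 0], [0.98, -0.365, 0.2, 0, 0, 0], [0.98, -0.365, 0.2, 0, 0, 0], [0.98, -0.365, 0.2, 0, 0, 0], [0.98, -0.365, 0.2, 0, 0, 0], [0.98, -0.365, 0.2, 0, 0, 0], [0.98, -0.365, 0.2, 0, 0, 0], [0.98, -0.365, 0.2, 0, 0, 0]],
])

```text
clock: 1.65
tool_pos: [0.63, -0.1978, 0.3062]
eef_rot: [0.977, 0.214, 0.0, 0.001]
contact_force: [0.2, -0.9, -0.2]
opening: 1.002
finger_force: 0.0
```

Run:
```python
from h import *
s=get_state();d=snapshot("wrist");print(s["clock"],s["tool_pos"],R.from_quat(s["eef_rot"]).as_matrix().round(3))
cv2.imwrite("pics/w1.png",d["pixels"]);np.savez("w1.npz",**d,eef_rot=s["eef_rot"],tool_pos=s["tool_pos"])
```

```text
1.65 [ 0.63001465 -0.197809    0.30618333] [[ 0.909  0.418  0.001]
 [ 0.418 -0.909 -0.002]
 [ 0.     0.003 -1.   ]]
```

View pics/w1.png

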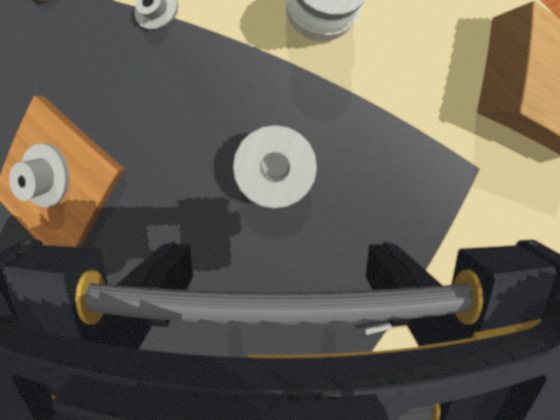

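The wrist view shows the hub-down flange as a disc at (275,167). The base hub top is at (27,182), on the board.

```bash
cat >> h.py <<'E'
def disc(d,s,seed,z,lo,win=70):
    """circle fitted to the bright grey blob round seed, in the plane z"""
    hsv=cv2.cvtColor(d["pixels"],cv2.COLOR_BGR2HSV)
    m=((hsv[...,2]>lo)&(hsv[...,1]<60)).astype(np.uint8)
    w=np.zeros_like(m);cv2.circle(w,seed,win,1,-1);m&=w
    cs,_=cv2.findContours(m,cv2.RETR_EXTERNAL,cv2.CHAIN_APPROX_NONE);c=max(cs,key=cv2.contourArea)[:,0]
    P=np.array([wcast(d,s,p,z)[:2] for p in c.astype(float)])
    for _ in range(3):
        x=np.linalg.lstsq(np.c_[2*P,np.ones(len(P))],(P**2).sum(1),rcond=None)[0];r=np.sqrt(x[2]+x[:2]@x[:2])
        e=abs(np.linalg.norm(P-x[:2],axis=1)-r);P=P[e<max(.002,2*np.median(e))]
    return x[:2],r,e.max()
def totool(s,v): return R.from_quat(s["eef_rot"]).as_matrix().T@np.asarray(v)/.5
E
python3 - <<'E'
from h import *
s=d=dict(np.load("w1.npz"))
for lo in(110,130,150):
    x,r,e=disc(d,s,(275,167),.038,lo);print(x,r,e)
print(totool(s,[*(x-s["tool_pos"][:2]),.034+.147-s["tool_pos"][2]]))
E
```

```text
[ 0.6596215  -0.18085527] 0.03224516804266369 0.0006600298525260562
[ 0.65965406 -0.18086001] 0.031882200553338444 0.0005994332722530221
[ 0.65959466 -0.18079652] 0.03154196322427508 0.0005801180628358174
[ 0.06787037 -0.0068491   0.25037525]
```

Request:
play_rows([
  [[0.068, -0.007, 0.1, 0, 0, 0], [0.068, -0.007, 0.1, 0, 0, 0], [0.068, -0.007, 0.2, 0, 0, 0], [0.068, -0.007, 0.25, 0, 0, 0], [0.068, -0.007, 0.25, 0, 0, 0], [0.068, -0.007, 0.25, 0, 0, 0], [0.068, -0.007, 0.25, 0, 0, 0], [0.068, -0.007, 0.25, 0, 0, 0]],
])

```text
clock: 2.37
tool_pos: [0.6612, -0.179, 0.183]
eef_rot: [0.977, 0.215, 0.002, 0.001]
contact_force: [0.0, 0.3, -0.3]
opening: 0.999
finger_force: 0.0
```

Request:
play_rows([
  [[0, 0, 0, 0, 0, 0], [0, 0, 0, 0, 0, 0], [0, 0, 0, 0, 0, 0], [0, 0, 0, 0, 0, 0], [0, 0, 0, 0, 0, 0], [0, 0, 0, 0, 0, 0], [0, 0, 0, 0, 0, 0], [0, 0, 0, 0, 0, 0]],
], claw=1, squeeze=30)

```text
clock: 3.03
tool_pos: [0.6605, -0.1786, 0.1807]
eef_rot: [0.977, 0.215, 0.001, 0.001]
contact_force: [-0.5, -0.6, 5.9]
opening: 0.699
finger_force: 30.0
```

Request:
play_rows([
  [[0, 0, -0.04, 0, 0, 0], [0, 0, -0.1, 0, 0, 0], [0, 0, -0.18, 0, 0, 0], [0, 0, -0.25, 0, 0, 0], [0, 0, -0.25, 0, 0, 0], [0, 0, -0.25, 0, 0, 0], [0, 0, -0.25, 0, 0, 0], [0, 0, -0.25, 0, 0, 0]],
])

```text
clock: 3.7
tool_pos: [0.6588, -0.1777, 0.3021]
eef_rot: [0.977, 0.215, -0.002, -0.001]
contact_force: [-0.5, 0.1, -2.8]
opening: 0.7
finger_force: 30.0
```

Run:
```python
from h import *
s=get_state();d=snapshot("wrist");print(s["clock"],s["tool_pos"],R.from_quat(s["eef_rot"]).as_matrix().round(4),s["contact_force"],s["opening"])
cv2.imwrite("pics/w2.png",d["pixels"]);np.savez("w2.npz",**d,eef_rot=s["eef_rot"],tool_pos=s["tool_pos"])
```

```text
3.7 [ 0.65881573 -0.17773157  0.30208505] [[ 0.9072  0.4206 -0.0053]
 [ 0.4206 -0.9072  0.0011]
 [-0.0044 -0.0033 -1.    ]] [-0.50487557  0.06124496 -2.81852613] 0.6997682485886123
```

View pics/w2.png

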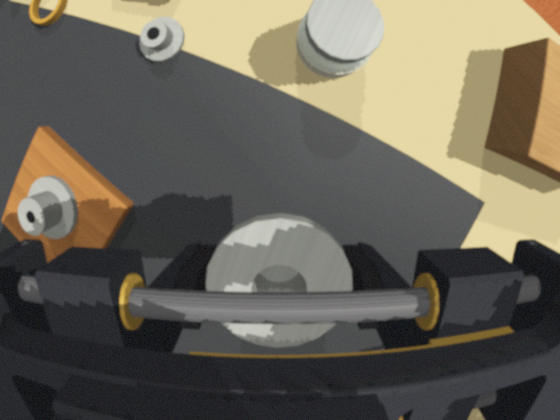

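The collar is held, with its flange disc at (279,280) between the pads. Next I find its centre in the tool frame from the visible arc, and the base hub.

Run:
```python
from h import *
from scipy.optimize import least_squares
s=d=dict(np.load("w2.npz"));im=d["pixels"]
g=cv2.GaussianBlur(cv2.cvtColor(im,cv2.COLOR_BGR2GRAY),(3,3),0).astype(float)
# radial edges of flange top from (279,280), upper arc + sides
pts=[]
for a in np.radians(np.r_[np.arange(200,341,4)]):
    rr=np.arange(52,92,.5);u=279+rr*np.cos(a);v=280+rr*np.sin(a)
    p=cv2.remap(g.astype(np.float32),u.astype(np.float32)[None],v.astype(np.float32)[None],1)[0]
    k=np.argmin(np.gradient(p));pts.append((u[k],v[k],rr[k]))
print(np.round([p[2] for p in pts],0))
Rw=R.from_quat(s["eef_rot"]).as_matrix()
for zt in(.139,.143,.147):
    M=d["mount"];K=d["camera_matrix"];L=[]
    for u,v,_ in pts:
        s0=dict(eef_rot=[0,0,0,1.],tool_pos=np.zeros(3));L.append(wcast(d,s0,(u,v),zt)[:2])
    L=np.array(L)
    f=least_squares(lambda c:np.linalg.norm(L-c[:2],axis=1)-c[2],[0,0,.032],loss="soft_l1",f_scale=.0005)
    f2=least_squares(lambda c:np.linalg.norm(L-c[:2],axis=1)-.032,[0,0],loss="soft_l1",f_scale=.0005)
    print(zt,f.x.round(4),f2.x.round(4),f2.cost)
for sd in((33,216),):
    for lo in (110,130,150):print(disc(d,s,(33,216),.056,lo,20))
```

```text
[72. 70. 71. 70. 68. 68. 68. 66. 66. 64. 64. 64. 64. 63. 62. 62. 62. 62.
 62. 62. 62. 62. 62. 68. 64. 64. 64. 64. 66. 68. 68. 68. 69. 70. 70. 71.]
0.139 [-0.0001 -0.0005  0.0311] [-0.0012 -0.0005] 1.8195475621197722e-06
0.143 [-0.0023 -0.0005  0.0321] [-0.0022 -0.0005] 1.4722627394282644e-06
0.147 [-0.0046 -0.0005  0.0331] [-0.0032 -0.0005] 2.28269659326389e-06
(array([0.56211843, 0.02808048]), np.float64(0.018509485709402553), np.float64(0.0035193861051408815))
(array([0.56197811, 0.02845722]), np.float64(0.01817241549447054), np.float64(0.003907086195598739))
(array([0.56204681, 0.03014618]), np.float64(0.016677029068489935), np.float64(0.0033299439232368708))
```

Request:
play_rows([
  [[-0.205, -0.46, 0, 0, 0, 0], [-0.205, -0.46, 0, 0, 0, 0], [-0.205, -0.46, 0, 0, 0, 0], [-0.205, -0.46, 0, 0, 0, 0], [-0.205, -0.46, 0, 0, 0, 0], [-0.205, -0.46, 0, 0, 0, 0], [-0.205, -0.46, 0, 0, 0, 0], [-0.205, -0.46, 0, 0, 0, 0], [-0.205, -0.46, 0, 0, 0, 0], [-0.205, -0.46, 0, 0, 0, 0], [-0.205, -0.46, 0, 0, 0, 0], [-0.205, -0.46, 0, 0, 0, 0]],
])

```text
clock: 4.75
tool_pos: [0.4711, -0.0134, 0.3045]
eef_rot: [0.977, 0.214, 0.0, 0.0]
contact_force: [0.0, 0.0, -2.3]
opening: 0.698
finger_force: 30.0
```

Run:
```python
from h import *
s=get_state();d=snapshot("wrist");print(s["clock"],s["tool_pos"],R.from_quat(s["eef_rot"]).as_matrix().round(4))
cv2.imwrite("pics/w3.png",d["pixels"]);np.savez("w3.npz",**d,eef_rot=s["eef_rot"],tool_pos=s["tool_pos"])
```

```text
4.75 [ 0.47113595 -0.01343518  0.3045033 ] [[ 9.082e-01  4.185e-01  8.000e-04]
 [ 4.185e-01 -9.082e-01 -4.000e-04]
 [ 5.000e-04  7.000e-04 -1.000e+00]]
```

View pics/w3.png

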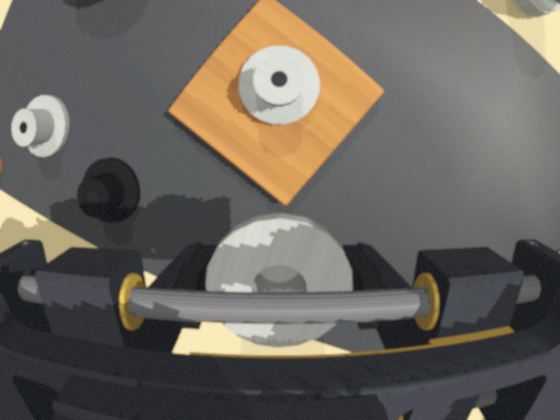

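The base collar is at (279,84) with its bore at (279,79). The grey hub-up collar is at (40,126).

Run:
```python
from h import *
s=d=dict(np.load("w3.npz"))
for lo in (110,130,150):print("flange",disc(d,s,(279,84),.026,lo,60))
g=cv2.cvtColor(d["pixels"],cv2.COLOR_BGR2GRAY)
m=np.zeros_like(g);cv2.circle(m,(279,79),14,255,-1);m=((g<80)&(m>0)).astype(np.uint8)
M=cv2.moments(m,True);c=(M["m10"]/M["m00"],M["m01"]/M["m00"]);print("bore",c,M["m00"],wcast(d,s,c,.056))
for lo in (110,130,150):print("hubup flange",disc(d,s,(45,126),.008,lo,45))
b=wcast(d,s,c,.056)[:2]
x=(disc(d,s,(279,84),.026,130,60)[0]+b)/2
print(x,totool(s,[*(x-s["tool_pos"][:2]),0])*.5, "minus held offset (-.002,-.0005)")
```

```text
flange (array([0.5608194 , 0.02843273]), np.float64(0.031564295392377796), np.float64(0.0007522471016242205))
flange (array([0.5608194 , 0.02843273]), np.float64(0.031564295392377796), np.float64(0.0007522471016242205))
flange (array([0.56084288, 0.0284166 ]), np.float64(0.031549804589143526), np.float64(0.0007939935590901073))
bore (278.75384615384615, 78.6) 130.0 [0.56084654 0.02832975 0.056     ]
hubup flange (array([0.44187022, 0.24684109]), np.float64(0.03894951031844765), np.float64(0.009243466185503563))
hubup flange (array([0.44181359, 0.24660391]), np.float64(0.037514969444901), np.float64(0.009209698586401308))
hubup flange (array([0.44360105, 0.24841922]), np.float64(0.034776391429440015), np.float64(0.01243294124896065))
[0.56083297 0.02838124] [ 9.89644947e-02 -4.40281258e-04  5.34467969e-05] minus held offset (-.002,-.0005)
```

Request:
play_rows([
  [[0.06, 0, 0, 0, 0, 0], [0.12, 0, 0, 0, 0, 0], [0.17, 0, 0, 0, 0, 0], [0.202, 0, 0, 0, 0, 0], [0.202, 0, 0, 0, 0, 0], [0.202, 0, 0.06, 0, 0, 0], [0.202, 0, 0.1, 0, 0, 0], [0.202, 0, 0.118, 0, 0, 0], [0.202, 0, 0.118, 0, 0, 0], [0.202, 0, 0.118, 0, 0, 0], [0.202, 0, 0.118, 0, 0, 0], [0.202, 0, 0.118, 0, 0, 0]],
])

```text
clock: 5.8
tool_pos: [0.5624, 0.0298, 0.2469]
eef_rot: [0.977, 0.215, 0.001, 0.0]
contact_force: [0.3, 0.3, -2.7]
opening: 0.697
finger_force: 30.0
```

Run:
```python
from h import *
s=get_state();print(s["clock"],s["tool_pos"],s["contact_force"],R.from_quat(s["eef_rot"]).as_matrix().round(4))
M=R.from_quat(s["eef_rot"]).as_matrix();print("held xy",(s["tool_pos"]+M@[-.002,-.0005,.147])[:2])
L=[]
for n,c in(("scene",(250,205)),("side",(260,190))):
    d=snapshot(n);np.savez(n+"4.npz",**d);L.append(cv2.resize(d["pixels"][c[1]-55:c[1]+55,c[0]-50:c[0]+50],None,fx=4,fy=4,interpolation=2))
cv2.imwrite("pics/c4.png",np.hstack(L))
```

```text
5.8 [0.56242163 0.02984017 0.24693299] [ 0.30350763  0.2886942  -2.72949296] [[ 9.075e-01  4.200e-01  2.300e-03]
 [ 4.200e-01 -9.075e-01  1.000e-04]
 [ 2.100e-03  8.000e-04 -1.000e+00]]
held xy [0.56072747 0.02947555]
```

View pics/c4.png

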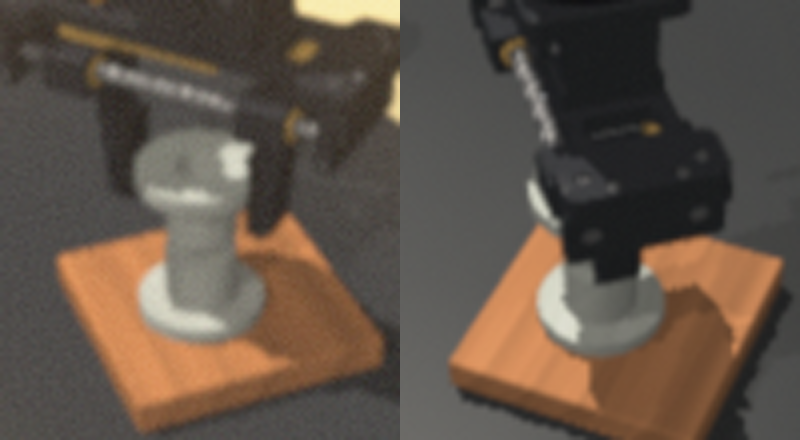

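In both views the held collar is right above the base hub. As a check, I compare the silhouette edges numerically in the scene view.

Run:
```python
from h import *
d=dict(np.load("scene4.npz"));K,T=d["camera_matrix"],d["world_to_cam"]
def proj(p):
    c=T[:3,:3]@np.asarray(p)+T[:3,3];q=K@c;return q[:2]/q[2]
b=np.array([.5608,.0284]);axis=[proj([*b,z]) for z in(.03,.05,.062,.075)];print(np.round(axis,1))
g=cv2.cvtColor(d["pixels"],cv2.COLOR_BGR2GRAY).astype(np.float32)
big=cv2.resize(cv2.cvtColor(d["pixels"],cv2.COLOR_BGR2HSV)[190:235,225:275],None,fx=1,fy=1)
for z in(.030,.035,.040,.045,.050,.053,.058,.064,.070,.075,.080):
    u,v=proj([*b,z]);t=np.arange(-16,16.1,.25)
    p=cv2.remap(cv2.GaussianBlur(g,(3,3),0),(u+t).astype(np.float32)[None],np.full_like(t,v,dtype=np.float32)[None],1)[0]
    k=np.gradient(p);ok=abs(t)<13;l=t[np.argmax(np.where((t<-4)&ok,k,-9))];r=t[np.argmin(np.where((t>4)&ok,k,9))];print(z,round(v,1),l,r,"mid",(l+r)/2)
print("mm/px",1000*(T[:3,:3]@[*b,.05]+T[:3,3])[2]/K[0,0])
```

```text
[[249.2 221.4]
 [249.  213.5]
 [248.9 208.7]
 [248.8 203.3]]
0.03 221.4 -12.75 6.0 mid -3.375
0.035 219.5 -12.75 6.25 mid -3.25
0.04 217.5 -12.75 7.25 mid -2.75
0.045 215.5 -11.75 7.25 mid -2.25
0.05 213.5 -11.75 8.25 mid -1.75
0.053 212.3 -11.75 12.25 mid 0.25
0.058 210.3 -12.75 12.5 mid -0.125
0.064 207.9 -12.75 12.5 mid -0.125
0.07 205.4 -7.5 12.5 mid 2.5
0.075 203.3 -8.5 12.5 mid 2.0
0.08 201.3 -11.5 12.5 mid 0.5
mm/px 2.0004229213683504
```

Request:
play_rows([
  [[-0.001, 0.002, 0.008, 0, 0, 0], [-0.001, 0.002, 0.013, 0, 0, 0], [-0.001, 0.002, 0.017, 0, 0, 0], [-0.001, 0.002, 0.018, 0, 0, 0], [-0.001, 0.002, 0.019, 0, 0, 0], [-0.001, 0.002, 0.019, 0, 0, 0]],
])

```text
clock: 6.4
tool_pos: [0.5619, 0.0288, 0.2367]
eef_rot: [0.977, 0.215, 0.0, 0.0]
contact_force: [-1.7, -0.9, 3.9]
opening: 0.698
finger_force: 30.0
```

Contact: the vertical force went from -2.7 to +3.9 N at the expected height. Releasing.

Request:
play_rows([
  [[0, 0, 0, 0, 0, 0], [0, 0, 0, 0, 0, 0], [0, 0, 0, 0, 0, 0], [0, 0, 0, 0, 0, 0], [0, 0, 0, 0, 0, 0], [0, 0, 0, 0, 0, 0]],
], claw=0)

```text
clock: 6.9
tool_pos: [0.562, 0.0289, 0.2362]
eef_rot: [0.977, 0.215, 0.0, 0.0]
contact_force: [-0.2, -0.7, 0.7]
opening: 1.0
finger_force: 0.0
```

Request:
play_rows([
  [[0, 0, -0.04, 0, 0, 0], [0, 0, -0.12, 0, 0, 0], [0, 0, -0.2, 0, 0, 0], [0, 0, -0.24, 0, 0, 0], [-0.06, 0, -0.24, 0, 0, 0], [-0.12, 0, -0.24, 0, 0, 0], [-0.18, 0, -0.24, 0, 0, 0], [-0.18, 0, -0.24, 0, 0, 0], [-0.18, 0, -0.24, 0, 0, 0], [-0.18, 0, -0.24, 0, 0, 0]],
])

```text
clock: 7.73
tool_pos: [0.4811, -0.0087, 0.3565]
eef_rot: [0.977, 0.215, 0.001, -0.0]
contact_force: [0.0, 0.5, 0.6]
opening: 0.996
finger_force: 0.0
```

Run:
```python
from h import *
s=get_state();d=snapshot("wrist");print(s["clock"],s["tool_pos"],R.from_quat(s["eef_rot"]).as_matrix().round(4))
np.savez("w5.npz",**d,eef_rot=s["eef_rot"],tool_pos=s["tool_pos"])
e=snapshot("scene")["pixels"][150:260,200:300];f=snapshot("side")["pixels"][135:245,210:310]
cv2.imwrite("pics/c5.png",np.hstack([cv2.resize(d["pixels"],(530,398)),np.vstack([cv2.resize(e,(219,199)),cv2.resize(f,(219,199))])]))
```

```text
7.7333 [ 0.48110626 -0.00867325  0.35647484] [[ 9.073e-01  4.205e-01  1.900e-03]
 [ 4.205e-01 -9.073e-01  4.000e-04]
 [ 1.900e-03  4.000e-04 -1.000e+00]]
```

View pics/c5.png

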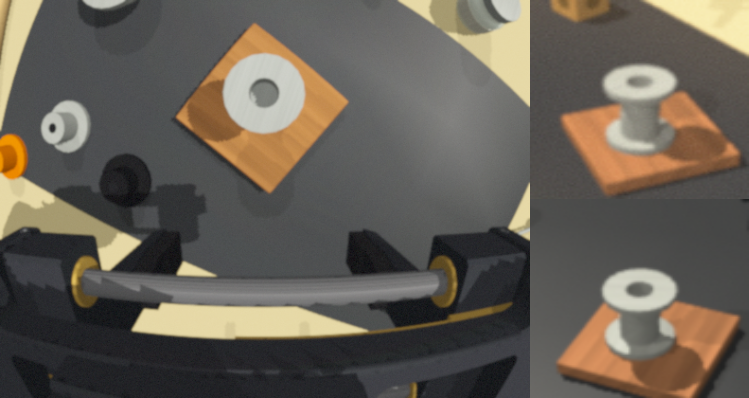

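The hub-down collar sits upright on the base. In the full-size wrist picture its flange is at about (279,99), and the hub-up collar at about (60,133).

Run:
```python
from h import *
s=d=dict(np.load("w5.npz"))
for z in(.092,.094):print("mid flange",disc(d,s,(279,99),z,130,65))
g=cv2.cvtColor(d["pixels"],cv2.COLOR_BGR2GRAY)
m=np.zeros_like(g);cv2.circle(m,(55,135),9,255,-1);m=((g<90)&(m>0)).astype(np.uint8)
M=cv2.moments(m,True);c=(M["m10"]/M["m00"],M["m01"]/M["m00"]);x=wcast(d,s,c,.038);print("hubup bore",c,M["m00"],x)
# side board edge check: board centre
hsv=cv2.cvtColor(d["pixels"],cv2.COLOR_BGR2HSV);w=((hsv[...,0]<22)&(hsv[...,1]>110)&(hsv[...,2]>60)).astype(np.uint8);w[:, :170]=0;w[:, 400:]=0;w[210:]=0
cs,_=cv2.findContours(w,0,2);r=cv2.minAreaRect(np.array([wcast(d,s,p,.018)[:2] for p in max(cs,key=cv2.contourArea)[:,0].astype(float)],np.float32));print("board",r)
t=x[:2]-[.907*.09,.42*.09];print(totool(s,[*(t-s["tool_pos"][:2]),0]))
```

```text
mid flange (array([0.55980378, 0.02865246]), np.float64(0.03182516147194658), np.float64(0.0005982192055855907))
mid flange (array([0.55964904, 0.02857618]), np.float64(0.03156502530093014), np.float64(0.0005933294125302045))
hubup bore (55.0, 134.5) 36.0 [0.44364635 0.24136392 0.038     ]
board ((0.550846517086029, 0.027449756860733032), (0.1304551512002945, 0.13049393892288208), 74.9442138671875)
[-3.76264426e-02 -4.85275462e-01 -2.72814945e-04]
```

Request:
play_rows([
  [[0.06, -0.485, 0, 0, 0, 0], [0.06, -0.485, 0, 0, 0, 0], [0.06, -0.485, 0, 0, 0, 0], [0.06, -0.485, 0, 0, 0, 0], [0.06, -0.485, 0, 0, 0, 0], [0.06, -0.485, 0.1, 0, 0, 0], [0.06, -0.485, 0.1, 0, 0, 0], [0.06, -0.485, 0.1, 0, 0, 0], [0.06, -0.485, 0.1, 0, 0, 0], [0.06, -0.485, 0.1, 0, 0, 0], [0.06, -0.485, 0.1, 0, 0, 0]],
])

```text
clock: 8.8
tool_pos: [0.4066, 0.2224, 0.3071]
eef_rot: [0.977, 0.214, 0.001, 0.0]
contact_force: [0.1, -0.9, 0.4]
opening: 0.997
finger_force: 0.0
```

Run:
```python
from h import *
s=get_state();d=snapshot("wrist");print(s["clock"],s["tool_pos"],R.from_quat(s["eef_rot"]).as_matrix().round(4))
cv2.imwrite("pics/w6.png",d["pixels"]);np.savez("w6.npz",**d,eef_rot=s["eef_rot"],tool_pos=s["tool_pos"])
```

```text
8.8 [0.40656838 0.22241374 0.30712897] [[ 9.086e-01  4.177e-01  1.800e-03]
 [ 4.177e-01 -9.086e-01  0.000e+00]
 [ 1.700e-03  7.000e-04 -1.000e+00]]
```

View pics/w6.png

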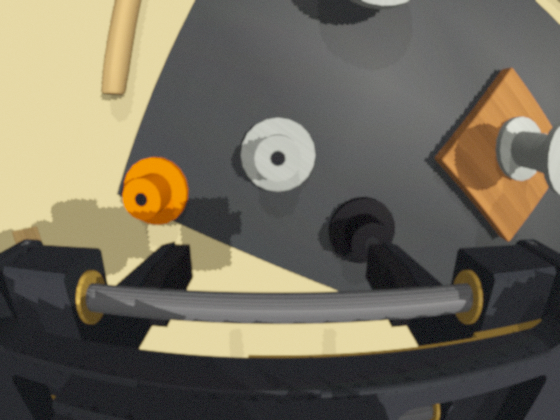

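The grey hub-up collar is at (278,155) with its bore at (278,158). Orange is at (155,190) and black at (362,230), both clear of the finger line.

Run:
```python
from h import *
s=d=dict(np.load("w6.npz"))
x,r,e=disc(d,s,(278,155),.008,110,50);print("flange",x,r,e)
g=cv2.cvtColor(d["pixels"],cv2.COLOR_BGR2GRAY)
m=np.zeros_like(g);cv2.circle(m,(278,158),12,255,-1);m=((g<80)&(m>0)).astype(np.uint8)
M=cv2.moments(m,True);c=(M["m10"]/M["m00"],M["m01"]/M["m00"]);b=wcast(d,s,c,.038);print("bore",c,M["m00"],b)
x=b[:2];print(totool(s,[*(x-s["tool_pos"][:2]),.031+.147-s["tool_pos"][2]]))
```

```text
flange [0.44366292 0.24065674] 0.03210769761089559 0.0009886018574952193
bore (277.3388429752066, 157.9504132231405) 121.0 [0.44326632 0.2409488  0.038     ]
[ 0.08173397 -0.00321304  0.25839417]
```

Request:
play_rows([
  [[0.08, -0.003, 0, 0, 0, 0], [0.08, -0.003, 0.1, 0, 0, 0], [0.08, -0.003, 0.16, 0, 0, 0], [0.08, -0.003, 0.2, 0, 0, 0], [0.08, -0.003, 0.2, 0, 0, 0], [0.08, -0.003, 0.2, 0, 0, 0]],
], claw=0.3)

```text
clock: 9.35
tool_pos: [0.4416, 0.2409, 0.2063]
eef_rot: [0.977, 0.214, -0.0, 0.0]
contact_force: [-0.1, 0.4, 0.3]
opening: 0.706
finger_force: 0.0
```

Request:
play_rows([
  [[0.003, 0.001, 0.03, 0, 0, 0], [0.003, 0.001, 0.05, 0, 0, 0], [0.003, 0.001, 0.056, 0, 0, 0], [0.003, 0.001, 0.056, 0, 0, 0], [0.003, 0.001, 0.056, 0, 0, 0]],
])

```text
clock: 9.77
tool_pos: [0.443, 0.242, 0.179]
eef_rot: [0.977, 0.215, 0.0, -0.0]
contact_force: [0.4, -0.2, 0.2]
opening: 0.7
finger_force: 0.0
```

Request:
play_rows([
  [[0, 0, 0, 0, 0, 0], [0, 0, 0, 0, 0, 0], [0, 0, 0, 0, 0, 0], [0, 0, 0, 0, 0, 0], [0, 0, 0, 0, 0, 0], [0, 0, 0, 0, 0, 0], [0, 0, 0, 0, 0, 0], [0, 0, 0, 0, 0, 0]],
], claw=1, squeeze=30)

```text
clock: 10.43
tool_pos: [0.443, 0.2418, 0.1785]
eef_rot: [0.977, 0.215, 0.0, 0.0]
contact_force: [-0.4, -2.1, 5.4]
opening: 0.399
finger_force: 30.0
```

Request:
play_rows([
  [[0, 0, -0.04, 0, 0, 0], [0, 0, -0.1, 0, 0, 0], [0, 0, -0.18, 0, 0, 0], [0, 0, -0.25, 0, 0, 0], [0, 0, -0.32, 0, 0, 0], [0, 0, -0.32, 0, 0, 0], [0, 0, -0.32, 0, 0, 0], [0, 0, -0.32, 0, 0, 0]],
])

```text
clock: 11.1
tool_pos: [0.4421, 0.2419, 0.3371]
eef_rot: [0.977, 0.215, -0.001, 0.0]
contact_force: [-0.3, -0.1, -2.4]
opening: 0.397
finger_force: 30.0
```

Run:
```python
from h import *
from scipy.optimize import least_squares
s=get_state();d=snapshot("wrist");print(s["clock"],s["tool_pos"],R.from_quat(s["eef_rot"]).as_matrix().round(4),s["opening"])
np.savez("w7.npz",**d,eef_rot=s["eef_rot"],tool_pos=s["tool_pos"])
cv2.imwrite("pics/w7.png",cv2.resize(d["pixels"][170:380,150:430],(800,600)))
t=np.array([.5600,.0285])-[.907*.1,.42*.1]
print(totool(s,[*(t-s["tool_pos"][:2]),0]))
```

```text
11.1 [0.44210938 0.24187728 0.33713045] [[ 9.072e-01  4.208e-01 -2.000e-03]
 [ 4.208e-01 -9.072e-01 -1.100e-03]
 [-2.300e-03  1.000e-04 -1.000e+00]] 0.3974878058565122
[-1.65580361e-01  4.86220609e-01  4.50010111e-04]
```

View pics/w7.png

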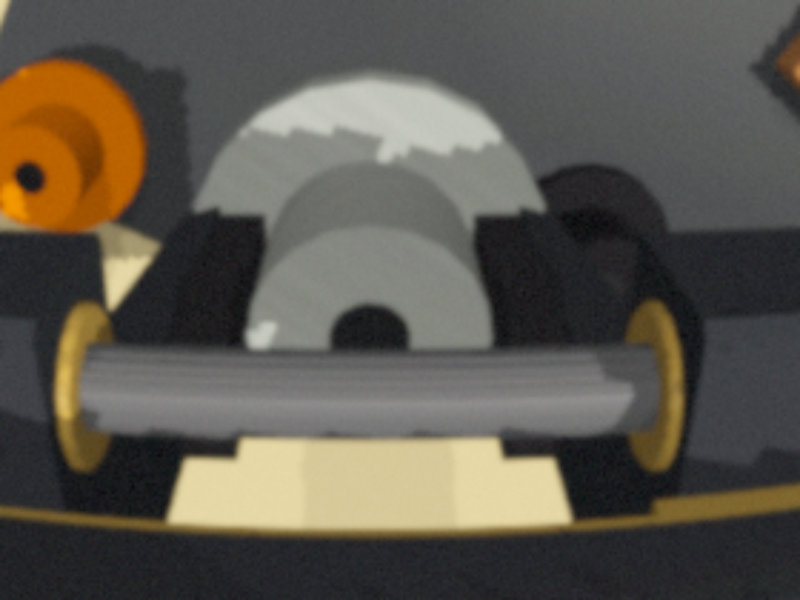

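The collar is held squarely by the hub, with the flange below and level. I measure its offset from the flange arc, whose top is at about (280,197) in the full image.

```bash
cat >> h.py <<'E'
def arc(d,c,r0,r1,a0,a1,zt,bright=True):
    from scipy.optimize import least_squares
    g=cv2.GaussianBlur(cv2.cvtColor(d["pixels"],cv2.COLOR_BGR2GRAY),(3,3),0).astype(np.float32);P=[]
    for a in np.radians(np.arange(a0,a1,4)):
        rr=np.arange(r0,r1,.25);u=(c[0]+rr*np.cos(a)).astype(np.float32);v=(c[1]+rr*np.sin(a)).astype(np.float32)
        p=cv2.remap(g,u[None],v[None],1)[0];k=np.argmin(np.gradient(p))
        P.append(wcast(d,dict(eef_rot=[0,0,0,1.],tool_pos=np.zeros(3)),(u[k],v[k]),zt)[:2])
    P=np.array(P);f=lambda c,r:np.linalg.norm(P-c[:2],axis=1)-r
    A=least_squares(lambda c:f(c,c[2]),[0,0,.032],loss="soft_l1",f_scale=.0005);B=least_squares(lambda c:f(c,.032),[0,0],loss="soft_l1",f_scale=.0005)
    return A.x.round(4),B.x.round(4),abs(f(B.x,.032)).max().round(4)
E
python3 - <<'E'
from h import *
d=dict(np.load("w7.npz"))
for z in(.1705,.1745,.1785):print(z,arc(d,(280,260),50,75,205,336,z))
d=dict(np.load("w2.npz"))
for z in(.143,.147,.151):print("first",z,arc(d,(279,280),52,92,200,341,z))
E
```

```text
0.1705 (array([ 0.0002, -0.0005,  0.0317]), array([-0.0002, -0.0005]), np.float64(0.0009))
0.1745 (array([-0.0015, -0.0005,  0.0325]), array([-0.0009, -0.0005]), np.float64(0.0009))
0.1785 (array([-0.0033, -0.0005,  0.0334]), array([-0.0017, -0.0005]), np.float64(0.0009))
first 0.143 (array([-0.0027, -0.0005,  0.0323]), array([-0.0023, -0.0005]), np.float64(0.0006))
first 0.147 (array([-0.0049, -0.0005,  0.0334]), array([-0.0033, -0.0006]), np.float64(0.0007))
first 0.151 (array([-0.0071, -0.0005,  0.0344]), array([-0.0043, -0.0006]), np.float64(0.0011))
```

Request:
play_rows([
  [[-0.165, 0.486, 0, 0, 0, 0], [-0.165, 0.486, 0, 0, 0, 0], [-0.165, 0.486, 0, 0, 0, 0], [-0.165, 0.486, 0, 0, 0, 0], [-0.165, 0.486, 0, 0, 0, 0], [-0.165, 0.486, 0, 0, 0, 0], [-0.165, 0.486, 0, 0, 0, 0], [-0.165, 0.486, 0, 0, 0, 0], [-0.165, 0.486, 0, 0, 0, 0], [-0.165, 0.486, 0, 0, 0, 0], [-0.165, 0.486, 0, 0, 0, 0], [-0.165, 0.486, 0, 0, 0, 0]],
])

```text
clock: 12.15
tool_pos: [0.47, -0.0115, 0.3379]
eef_rot: [0.976, 0.217, -0.0, -0.0]
contact_force: [-0.2, -0.3, -2.1]
opening: 0.395
finger_force: 30.0
```

Run:
```python
from h import *
s=get_state();d=snapshot("wrist");print(s["clock"],s["tool_pos"],R.from_quat(s["eef_rot"]).as_matrix().round(4),s["opening"])
s=d=dict(**d,eef_rot=s["eef_rot"],tool_pos=s["tool_pos"]);np.savez("w8.npz",**d)
for q in((280,90),(279,110)):
  for lo in(110,130,150):print("mid",disc(d,s,q,.094,lo,70))
x=disc(d,s,(279,99),.094,130,65)[0]
M=R.from_quat(s["eef_rot"]).as_matrix();print("in tool",(M.T@([*x,.094]-s["tool_pos"])).round(4))
```

```text
12.15 [ 0.4699652  -0.01149932  0.33789815] [[ 9.060e-01  4.232e-01 -7.000e-04]
 [ 4.232e-01 -9.060e-01  6.000e-04]
 [-4.000e-04 -8.000e-04 -1.000e+00]] 0.39542597684831277
mid (array([0.55960454, 0.02850515]), np.float64(0.031639140126142204), np.float64(0.0006427524464647505))
mid (array([0.55960454, 0.02850515]), np.float64(0.031639140126142204), np.float64(0.0006427524464647505))
mid (array([0.55960454, 0.02850515]), np.float64(0.031639140126142204), np.float64(0.0006427524464647505))
mid (array([0.5589096 , 0.02827373]), np.float64(0.031214316368312112), np.float64(0.002345791098312157))
mid (array([0.5589096 , 0.02827373]), np.float64(0.031214316368312112), np.float64(0.002345791098312157))
mid (array([0.5589096 , 0.02827373]), np.float64(0.031214316368312112), np.float64(0.002345791098312157))
in tool [0.0982 0.0019 0.2439]
```

Request:
play_rows([
  [[0.06, 0.004, 0, 0, 0, 0], [0.12, 0.004, 0, 0, 0, 0], [0.17, 0.004, 0, 0, 0, 0], [0.198, 0.004, 0, 0, 0, 0], [0.198, 0.004, 0, 0, 0, 0], [0.198, 0.004, 0.05, 0, 0, 0], [0.198, 0.004, 0.09, 0, 0, 0], [0.198, 0.004, 0.11, 0, 0, 0], [0.198, 0.004, 0.11, 0, 0, 0], [0.198, 0.004, 0.11, 0, 0, 0], [0.198, 0.004, 0.11, 0, 0, 0], [0.198, 0.004, 0.11, 0, 0, 0]],
])

```text
clock: 13.2
tool_pos: [0.5611, 0.0267, 0.2844]
eef_rot: [0.977, 0.215, 0.001, 0.0]
contact_force: [-0.3, 0.3, -2.3]
opening: 0.396
finger_force: 30.0
```

Run:
```python
from h import *
s=get_state();print(s["clock"],s["tool_pos"],s["contact_force"])
M=R.from_quat(s["eef_rot"]).as_matrix();h=(s["tool_pos"]+M@[-.0003,-.0005,.1785]);print("held bottom",h, "to go /0.5:",totool(s,[.5600-h[0],.0285-h[1],.094-h[2]]))
```

```text
13.2 [0.561128   0.02665514 0.28437851] [-0.30792403  0.27858064 -2.28387713]
held bottom [0.56103664 0.02700803 0.10587793] to go /0.5: [-0.00067598 -0.00359776  0.02375168]
```

The readings carry about 1 mm of noise, so I average a few before the final descent.

Run:
```python
from h import *
H=[];T=[]
for _ in range(12):
    snapshot("wrist");s=get_state();M=R.from_quat(s["eef_rot"]).as_matrix();T.append(M@[0,0,1]);H.append(s["tool_pos"]+M@[-.0003,-.0005,.1785])
H=np.array(H);h=H.mean(0);print(h,H.std(0),np.mean(T,0),"to go",totool(s,[.5600-h[0],.0285-h[1],.094-h[2]]))
```

```text
[0.56050996 0.02697039 0.1051193 ] [2.44574776e-04 1.80568022e-05 3.83636848e-04] [ 7.50787878e-04  1.33125113e-05 -9.99999462e-01] to go [ 0.00036096 -0.00320615  0.02223836]
```

Request:
play_rows([
  [[0, -0.0016, 0.01, 0, 0, 0], [0, -0.0016, 0.016, 0, 0, 0], [0, -0.0016, 0.019, 0, 0, 0], [0, -0.0016, 0.02, 0, 0, 0], [0, -0.0016, 0.021, 0, 0, 0], [0, -0.0016, 0.021, 0, 0, 0]],
])

```text
clock: 14.3
tool_pos: [0.5604, 0.0274, 0.2727]
eef_rot: [0.977, 0.215, -0.0, 0.0]
contact_force: [0.1, -1.0, -3.7]
opening: 0.403
finger_force: 30.0
```

Not in contact yet (the force still shows the collar's weight), so I lower it a little more.

Request:
play_rows([
  [[0, 0, 0.001, 0, 0, 0], [0, 0, 0.002, 0, 0, 0], [0, 0, 0.002, 0, 0, 0], [0, 0, 0.002, 0, 0, 0]],
])

```text
clock: 14.63
tool_pos: [0.5605, 0.0274, 0.2725]
eef_rot: [0.977, 0.215, 0.0, 0.0]
contact_force: [-1.6, -0.2, 5.5]
opening: 0.401
finger_force: 30.0
```

Request:
play_rows([
  [[0, 0, 0, 0, 0, 0], [0, 0, 0, 0, 0, 0], [0, 0, 0, 0, 0, 0], [0, 0, 0, 0, 0, 0], [0, 0, 0, 0, 0, 0], [0, 0, 0, 0, 0, 0]],
], claw=0.2)

```text
clock: 15.13
tool_pos: [0.5605, 0.0274, 0.2716]
eef_rot: [0.977, 0.215, 0.0, 0.0]
contact_force: [0.0, 0.7, -0.6]
opening: 0.796
finger_force: 0.0
```

Request:
play_rows([
  [[0, 0, -0.04, 0, 0, 0], [0, 0, -0.1, 0, 0, 0], [0, 0, -0.18, 0, 0, 0], [0, 0, -0.24, 0, 0, 0], [-0.06, 0, -0.24, 0, 0, 0], [-0.12, 0, -0.24, 0, 0, 0], [-0.18, 0, -0.24, 0, 0, 0], [-0.18, 0, -0.24, 0, 0, 0], [-0.18, 0, -0.24, 0, 0, 0], [-0.18, 0, -0.24, 0, 0, 0]],
])

```text
clock: 15.97
tool_pos: [0.4795, -0.0102, 0.392]
eef_rot: [0.977, 0.215, 0.001, -0.0]
contact_force: [-0.5, 0.4, 0.3]
opening: 0.8
finger_force: 0.0
```

Run:
```python
from h import *
for _ in range(4): snapshot("wrist")
s=get_state();d=snapshot("wrist");print(s["clock"],s["tool_pos"])
s=d=dict(**d,eef_rot=s["eef_rot"],tool_pos=s["tool_pos"]);np.savez("w9.npz",**d)
b=np.array([.5602,.0285])
hsv=cv2.cvtColor(d["pixels"],cv2.COLOR_BGR2HSV);m=((hsv[...,2]>130)&(hsv[...,1]<60)).astype(np.uint8)
# seed: project roughly by nearest pixel whose ray hits b at z=.102
U=[(u,v) for u in range(200,360,4) for v in range(20,240,4)]
sd=min(U,key=lambda p:np.linalg.norm(wcast(d,s,p,.102)[:2]-b));print("seed",sd)
for z in(.094,.102):print("top flange",z,disc(d,s,sd,z,130,75))
g=cv2.cvtColor(d["pixels"],cv2.COLOR_BGR2GRAY)
sh=min(U,key=lambda p:np.linalg.norm(wcast(d,s,p,.132)[:2]-b))
w=np.zeros_like(g);cv2.circle(w,sh,14,255,-1);q=((g<80)&(w>0)).astype(np.uint8);M=cv2.moments(q,True)
if M["m00"]:c=(M["m10"]/M["m00"],M["m01"]/M["m00"]);print("bore",sh,c,M["m00"],wcast(d,s,c,.132))
# scene/side: bottom flange, mid flange, upper hub seen in silhouette
for n in("scene","side"):
    e=snapshot(n);np.savez(n+"9.npz",**e);K,T=e["camera_matrix"],e["world_to_cam"]
    h=cv2.cvtColor(e["pixels"],cv2.COLOR_BGR2HSV);k=((h[...,1]<55)&(h[...,2]>95)).astype(np.uint8)
    for z in(.022,.030,.04,.06,.07,.075,.094,.11,.12,.128):
        p=K@(T[:3,:3]@[*b,z]+T[:3,3]);u,v=p[:2]/p[2];r=k[int(round(v))];l=R_=int(round(u))
        while r[l-1] and u-l<30:l-=1
        while r[R_+1] and R_-u<30:R_+=1
        print(n,z,round(v),"axis",round(u,1),"mid",(l+R_)/2,"w mm",round((R_-l+1)*p[2]/K[0,0]*1000))
```

```text
16.1667 [ 0.47965489 -0.00986166  0.39158952]
seed (280, 96)
top flange 0.094 (array([0.56079876, 0.02808873]), np.float64(0.03233121516603266), np.float64(0.0007587982857042846))
top flange 0.102 (array([0.56018185, 0.02780314]), np.float64(0.031399922859398015), np.float64(0.0007369412969646105))
bore (280, 92) (279.07575757575756, 94.26515151515152) 132.0 [0.56018525 0.02790048 0.132     ]
scene 0.022 224 axis 249.6 mid 250.0 w mm 63
scene 0.03 221 axis 249.5 mid 249.5 w mm 61
scene 0.04 217 axis 249.4 mid 249.5 w mm 48
scene 0.06 209 axis 249.2 mid 250.0 w mm 34
scene 0.07 205 axis 249.1 mid 248.0 w mm 45
scene 0.075 203 axis 249.1 mid 248.0 w mm 53
scene 0.094 195 axis 248.9 mid 249.0 w mm 68
scene 0.11 188 axis 248.7 mid 249.5 w mm 65
scene 0.12 184 axis 248.6 mid 250.0 w mm 51
scene 0.128 180 axis 248.5 mid 249.0 w mm 40
side 0.022 210 axis 259.7 mid 254.0 w mm 38
side 0.03 208 axis 259.6 mid 254.0 w mm 38
side 0.04 204 axis 259.5 mid 254.5 w mm 32
side 0.06 197 axis 259.2 mid 258.0 w mm 29
side 0.07 193 axis 259.1 mid 256.5 w mm 42
side 0.075 192 axis 259.1 mid 256.5 w mm 46
side 0.094 184 axis 258.8 mid 252.0 w mm 40
side 0.11 178 axis 258.6 mid 253.0 w mm 39
side 0.12 174 axis 258.4 mid 259.0 w mm 53
side 0.128 171 axis 258.3 mid 259.0 w mm 38
```

The wrist-view centres agree to about 1 mm: base (0.5608, 0.0284), middle (0.5596, 0.0285), top (0.5602, 0.0279). The scene silhouette is straight, and the robot is clear of the stack.

```bash
python3 -c "
from plant import *
print(finish_job())"
```

```text
the job is handed in; nothing more can be done
None
```

The three collars are stacked on the board in the order asked, with centres measured within about 1 mm of each other. The arm never went near the big collar or the look-alikes. I handed the job in at about 16 s; no verdict came back.

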